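# Load an X-ray image plate into its reader

## Robot

A 6-joint arm with a two-finger parallel gripper is mounted at the origin on a cart in front of the work surface, level with it; the furniture and walls round the work are solid. World frame = base frame: x ahead of the robot, y to its left, z up, the work surface at z = 0. Lengths are in m, angles in rad, forces in N, time in s.
With the tool pointing down it reaches from about 0.35 to 0.85 m from the base axis. Payload 8.1 kg.
Tool frame: the origin (TCP) lies midway between the tips of the shut fingers; the grasp point (between the pads) lies robot.grip_depth behind it (robot.grip_depth is the distance from the TCP to the grasp point, in m); z points along the fingers, y is the line along which they close (so a half turn about z gives the same grasp; the last joint's range is limited). The gripper opens to 93 mm and grips with 3 to 60 N. Pads are 15 mm wide; open, the fingers measure 128 mm over their backs; the gripper's body (75 mm by 188 mm) begins 65 mm behind the grasp point.
Start: joints at [1.07, 0.13, 1.488, -0, 1.523, -0.085], TCP at [0.242, 0.549, 0.219] pointing down, gripper open.
Joint ranges: [-2.96, 2.96], [-0.89, 2.26], [0.02, 2.5], [-1.34, 4.48], [0, 2.73], [-2.66, 2.66]. Speed limits (rad/s): [2.39, 2.39, 2.79, 3.14, 3.14, 3.14].

## Interface

Orientations are given as a rotation vector (axis times angle).
In Python, from plant import robot gives the robot as it stands.
- The arm moves only by the tool carry_out, never from a script. Its argument "rows" is a list of rows, each a list of 6 numbers: the shift along the tool's x, y, z in m, then the turn, a rotation vector about the tool's x, y, z in degrees. A call has 1 to 12 rows; each row is the pose to reach, as a shift and turn from the pose commanded when the call began, along the tool's axes at that moment; what a row does not reach only later rows make up. A row lasts 1/8 s, in which the tool goes at most 62.5 mm and 10.7 degrees, less where a joint would pass 70% of its speed; a pose out of reach is approached as far as the arm can. A call with a gripper value outside its range is refused whole. "jaw" is the closure in counts, from 0 (fully open) to 255 (shut), set as the call begins (left out, the last holds). The fingers move at their own pace and stop on an object; "force" is the grip in N (left out, the last holds). Time passes only in rows, so rows that repeat a pose let the fingers close. It gives the time, the measured TCP pose, the force, the opening and the grip force at its end, in the units of the state.
- robot.read_state(): the state, without advancing time (a new reading comes with each control period).
- robot.read_camera(name): name is "side" or "top" or "wrist"; returns the picture (384x512x3 uint8, red, green, blue); there is no depth.
- robot.camera_model(name): a dict with "fx", "fy", "cx", "cy" (pixels), "R" (3x3) and "t" (3): a world point X has camera coordinates R X + t; the wrist camera has in their place "mount" (4x4, takes a point from camera to tool coordinates, whose origin is the TCP and whose axes are the flange's). Camera axes: x right, y down, z forward; pixel columns grow to the right and rows downward; lengths in m; the calibration is good to about 2 mm. A picture is of the moment at which its call begins: read the wrist's pose just before it. camera_model takes no time and is no camera call.
- robot.close_job(): hands the job in; it is judged then, once.
Trained networks look in the newest picture that a camera, given by its name, has taken for a name from the list of things; names that differ only in an ending like _2 or _b are one class to them, and where a whole thing is asked for, a point or a joint stands for the part that bears it (a point fixed in the world has none). Each returns a list of dicts, best first, with "conf" (0 to 1); they miss things now and then, are a little off and sometimes report something else, mostly with a low value. They report only what shows in the picture. A call takes as long as a camera call. They do not tell look-alikes from the thing itself.
- robot.outline_of(camera, target): "pixels" (384x512 bool, what is visible of it) and "pixel" ([column, row] in pixels, amid what is visible of it).
The state is a dict: "t": time; "q": joint angles; "dq": joint speeds; "joint_torque": joint torques, N m; "tool_pos": TCP position; "orientation": TCP orientation; "force": force on the tool from outside, world axes, zero at the start; "wrist_torque": the same for the moment, N m; "opening": finger opening in m; "gripper_force": force on a finger pad.
Only numpy, scipy, OpenCV 4.12 (cv2) and the standard library are available. Lean on these libraries where they do the work, as an engineer would, in place of code of your own. Each camera call takes 0.05 s, during which the arm holds its last target. There are 200 camera calls.

## Task

Load the flat X-ray image plate into the white reader: press lightly on the plate's blue face, drag it over the mat and slide it straight into the slot until it has pushed the feed carriage fully home, then press the green start button. The plate is delicate: never bear on it with more than about 20 newtons, pressing and pushing taken together, and keep the fingers off its black rim. Leave the bottles and the jar beside the work where they stand.

Things in the scene. Friction and masses are not known exactly. Their poses are not given: they have to be found in the camera images.
- image_plate: Stiff plate lying on the mat, 100 (x) x 92 (y) x 5 mm, 0.1 kg (varies). Origin: centre of its underside. Cushioned blue face (gives 1 mm per 18 N; friction with fingertips 0.8) level with a 7 mm black rim: blue to 43 mm from the centre along x, 39 along y. Underside glides on the mat (0.25; both vary 15 percent). White dot at x = 36, y = 32 mm. Damaged if fingers bear on it over 20 N.
- plate_rim: The plate's black rim, a frame 7 mm wide round its face; fixed to the plate, same origin and axes. The fingers may not touch it.
- bench_mat: Grey fixed, hard mat let into the worktop, 380 (x) x 410 (y) x 8 mm; its upper face lies 3 to 8 mm above the worktop. Origin: centre of its underside, 8 mm below the upper face. Its height is known only as well as it is measured: feel for contact.
- reader: White reader fixed on the mat, 115 deep (x 0 to 115), 126 wide (y), 44 mm tall. Origin: mat level, middle of the slot's mouth; x points into the slot. Slot 95 mm wide, 8 high, the mat is its floor. Two 6 mm tall flared guides reach 32 mm out of the mouth, 95 to 107 mm apart. Plate home: its centre at the mouth (x = y = 0), half of it still outside.
- carriage (a joint): Feed carriage in the slot, pushed by the plate's front edge: 0 = forward (face 35 mm inside the mouth), 0.015 m = fully home at a hard stop (face 50 mm inside). Starts at 0 to 4 mm, drags with 3.8 N of friction, has no spring, stays where left. An orange pointer in the black window on the reader's top moves with it to the green mark.
- start_button (a joint): Green push button, 22 mm across, in a black housing 38 mm across on the reader's top; 0 = up, 0.005 m = fully down at about 4 N; springs back. Pressed means beyond 3.5 mm.
- start_button_top (a point): Centre of the green button's top face (at x = 45, y = -15, z = 65 mm in the reader's frame while the button is up).
- dropper_brown: Brown glass dropper bottle with a black cap, 33 mm across, 74 mm tall, standing on the mat beside the reader. Origin at the centre of its underside. Bystander.
- vial_red: Small vial with a red cap, 23 mm across, 46 mm tall, standing on the mat beside the reader. Origin at the centre of its underside. Bystander.
- powder_jar: Clear powder jar with a beige cap, 45 mm across, 58 mm tall, standing on the worktop left of the mat. Origin at the centre of its underside. Bystander.
Things that resemble listed ones, but are neither listed nor needed, are in the scene too. Of the things shaped like the image_plate, the black one is meant.

How it is judged:
On the way, in this order (a step that is already met when the one before it is completed fails the run):
1. the plate is home in the slot and has pushed the carriage back (x of image_plate in the frame of reader between -0.003 and 0.004 m and y of image_plate in the frame of reader between -0.004 and 0.004 m and angle between the x axis of image_plate and the x axis of reader, either way round below 0.05 rad and angle between image_plate's own z axis and vertical below 0.05 rad and value of joint carriage above 0.0125 m), for 0.2 s.
2. the start button is pressed with the plate home (all of step 1 and value of joint start_button above 0.0035 m), for 0.05 s.
At the end, for the whole second after the job is handed in: The plate lies flat, at rest in the slot: centre from 3 mm short of the mouth to 4 mm past it, within 4 mm of the slot's middle, square to it within 0.05 rad; carriage beyond 12.5 mm; the button pressed after that and up again; bottles and jar upright where they were (all of step 1 and linear speed of image_plate below 0.01 m/s and value of joint start_button below 0.0015 m and angle between each of dropper_brown, vial_red, powder_jar's own z axis and vertical below 0.1 rad); the robot touches nothing.
It fails at once if the fingers bear on the plate with more than 20 N (contact force between the fingers and image_plate above 20 N).
It fails at once if the robot touches the plate's black rim (contact force between any of the fingers, the arm and plate_rim above 0.3 N).
It fails at once if dropper_brown is shifted by more than 10 mm (distance of dropper_brown from where it was at the start of the episode above 0.01 m).
It fails at once if vial_red is shifted by more than 10 mm (distance of vial_red from where it was at the start of the episode above 0.01 m).
It fails at once if powder_jar is shifted by more than 10 mm (distance of powder_jar from where it was at the start of the episode above 0.01 m).
It also fails if it takes over 61 s, if anything falls off the work surface, if the arm or the gripper's body presses on something with over 40 N, if the wrist force passes 120 N, or if a joint passes its speed limit or range.

## Working session

There is one attempt and no reset: what is moved stays moved. The work goes in short steps, Python scripts to look and compute and a tool call to move; the robot and the scene stay as the last step left them, time stands still between calls to the robot, and variables do not carry over. Pictures are saved under pics/ and viewed, at most 10 in all, crops included, and the job is handed in when it is done.

Besides the shell and the picture viewer there is one more tool, called as name(argument=value, ...), one argument or row to a line, values as JSON. carry_out: Moves the arm, as the interface text tells. Its arguments: {"type":"object","properties":{"rows":{"type":"array"},"jaw":{"type":"number"},"force":{"type":"number"}},"required":["rows"]}

```bash
mkdir -p pics
cat > h.py <<'E'
import numpy as np, cv2
from scipy.spatial.transform import Rotation as Ro
from plant import robot
def save(n,im): cv2.imwrite('pics/'+n+'.png',im[:,:,::-1])
def cam(name,st=None):
    m=robot.camera_model(name); K=np.array([[m['fx'],0,m['cx']],[0,m['fy'],m['cy']],[0,0,1.]])
    if 'mount' in m:
        st=st or robot.read_state(); T=np.eye(4);T[:3,:3]=Ro.from_rotvec(st['orientation']).as_matrix();T[:3,3]=st['tool_pos']
        W=np.linalg.inv(T@np.array(m['mount'])); return K,W[:3,:3],W[:3,3]
    return K,np.array(m['R']),np.array(m['t'])
def onz(c,uv,z):
    K,R,t=c; o=-R.T@t; d=R.T@np.linalg.inv(K)@np.array([uv[0],uv[1],1.]); return o+d*(z-o[2])/d[2]
def proj(c,X):
    K,R,t=c; p=K@(R@np.asarray(X)+t); return p[:2]/p[2]
def tri(c1,u1,c2,u2):
    X=cv2.triangulatePoints(c1[0]@np.c_[c1[1],c1[2]],c2[0]@np.c_[c2[1],c2[2]],np.array(u1,float).reshape(2,1),np.array(u2,float).reshape(2,1)); return (X[:3]/X[3]).ravel()
E
python3 - <<'E'
from h import *
st=robot.read_state(); print({k:np.round(v,3) for k,v in st.items()}, robot.grip_depth)
a=robot.read_camera('top');b=robot.read_camera('side');w=robot.read_camera('wrist')
save('top',a);save('side',b);save('wrist',w)
for c in('top','side'):
    K,R,t=cam(c);print(c,K[0,0],-R.T@t,R[2])
    for n in('image_plate','reader','start_button','dropper_brown','vial_red','powder_jar','bench_mat'):
        print(n,[(np.round(o['conf'],2),np.round(o['pixel']),o['pixels'].sum()) for o in robot.outline_of(c,n)[:4]])
E
```

```text
{'t': np.float64(0.0), 'q': array([ 1.07 ,  0.131,  1.489, -0.   ,  1.523, -0.085]), 'dq': array([-0.001,  0.001, -0.002,  0.001,  0.001,  0.001]), 'joint_torque': array([-1.0000e-03, -5.5981e+01, -4.9177e+01,  7.7000e-02,  3.5000e-02,
       -0.0000e+00]), 'tool_pos': array([0.242, 0.548, 0.218]), 'orientation': array([-6.480e-01, -3.073e+00,  3.000e-03]), 'force': array([-0.646, -0.52 , -0.242]), 'wrist_torque': array([ 0.013, -0.056,  0.021]), 'gripper_force': np.float64(0.0), 'opening': np.float64(0.093)} 0.0188
top 443.4802060232763 [0.4511923  0.02794897 1.16855389] [ 1.37749088e-01  1.94420528e-04 -9.90467138e-01]
image_plate [(np.float64(0.65), array([360., 139.]), np.int64(1298)), (np.float64(0.56), array([220., 247.]), np.int64(1335))]
reader [(np.float64(0.56), array([252., 161.]), np.int64(2354)), (np.float64(0.3), array([256., 164.]), np.int64(60))]
start_button [(np.float64(0.45), array([258., 165.]), np.int64(29))]
dropper_brown [(np.float64(0.6), array([212., 170.]), np.int64(155))]
vial_red [(np.float64(0.39), array([290., 164.]), np.int64(73)), (np.float64(0.37), array([135., 204.]), np.int64(268)), (np.float64(0.31), array([257., 162.]), np.int64(67))]
powder_jar [(np.float64(0.76), array([134., 202.]), np.int64(296)), (np.float64(0.25), array([258., 161.]), np.int64(49))]
bench_mat [(np.float64(0.74), array([221., 209.]), np.int64(18694))]
side 379.7474301689832 [ 0.57824214 -0.86279448  0.43423264] [ 0.02551183  0.93100476 -0.36411439]
image_plate [(np.float64(0.72), array([207., 208.]), np.int64(563))]
reader [(np.float64(0.87), array([281., 205.]), np.int64(1112))]
start_button [(np.float64(0.43), array([283., 198.]), np.int64(46))]
dropper_brown [(np.float64(0.59), array([276., 188.]), np.int64(154))]
vial_red []
powder_jar [(np.float64(0.77), array([248., 173.]), np.int64(211))]
bench_mat [(np.float64(0.95), array([220., 196.]), np.int64(2823))]
```

View pics/top.png

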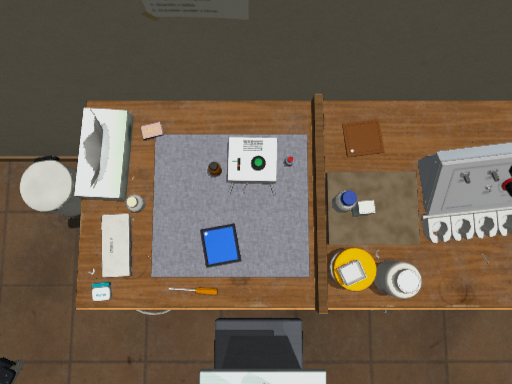

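View pics/side.png

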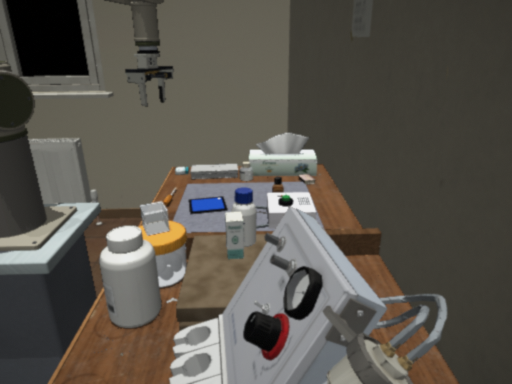

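Top view: the blue, black-rimmed plate lies at about (220,245) with its white dot at (207,235). The look-alikes are the brown plate at (363,138) and the light boxes at (115,245) and (152,131). The reader is at (252,160), with its guides pointing toward the robot at (230–273,190). I choose the one at (220,245).

Run:
```python
from h import *
c=cam('top'); a=cv2.imread('pics/top.png')[:,:,::-1]
hsv=cv2.cvtColor(a.copy(),cv2.COLOR_RGB2HSV)
m=cv2.inRange(hsv,(100,150,120),(125,255,255)); m[:,:190]=0;m[:,250:]=0
cs=max(cv2.findContours(m,0,2)[0],key=cv2.contourArea); r=cv2.minAreaRect(cs);print(r)
for p in cv2.boxPoints(r): print(p,onz(c,p,.011))
print('plate',onz(c,r[0],.011),'dot',onz(c,(207,235),.011))
for p in [(258,163)]: print('button',onz(c,p,.07))
for n,z,p in [('r',.05,(229,138)),('r',.05,(277,138)),('r',.05,(277,181)),('r',.05,(229,181)),('g',.012,(230,194)),('g',.012,(274,194)),('bottle',.08,(214,168)),('vial',.05,(289,160))]: print(n,onz(c,p,z))
st=robot.read_state();print(np.array(robot.camera_model('wrist')['mount']).round(3),robot.camera_model('wrist')['fx']); print(Ro.from_rotvec(st['orientation']).as_matrix().round(3))
```

```text
((219.99998474121094, 244.99998474121094), (33.80935287475586, 30.23164176940918), 79.69515228271484)
[202.10399 231.07198] [0.49971985 0.15691405 0.011     ]
[231.84798 225.66399] [0.51376689 0.07965575 0.011     ]
[237.89598 258.92798] [0.42818905 0.0635218  0.011     ]
[208.152 264.336] [0.41442588 0.14001932 0.011     ]
plate [0.4638007  0.11001721 0.011     ] dot [0.48955838 0.14403949 0.011     ]
button [0.66822979 0.01208965 0.07      ]
r [0.73799575 0.08671351 0.05      ]
r [ 0.73801298 -0.03747487  0.05      ]
r [ 0.62543521 -0.03660791  0.05      ]
r [0.6254161  0.08590201 0.05      ]
g [0.59676027 0.08499328 0.012     ]
g [ 0.5967789  -0.03065017  0.012     ]
bottle [0.65354697 0.12199552 0.08      ]
vial [ 0.6800369  -0.06785862  0.05      ]
[[ 0.001 -0.957 -0.29   0.08 ]
 [ 1.     0.001 -0.     0.   ]
 [ 0.    -0.29   0.957 -0.166]
 [ 0.     0.     0.     1.   ]] 333.3432076102159
[[-0.915  0.404  0.   ]
 [ 0.404  0.915  0.   ]
 [-0.     0.    -1.   ]]
```

```bash
python3 -c "
import cv2;a=cv2.imread('pics/top.png')[120:280,140:320];cv2.imwrite('pics/tc.png',cv2.resize(a,None,fx=3.6,fy=3.6,interpolation=2))"
```

```text
(no output)
```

View pics/tc.png

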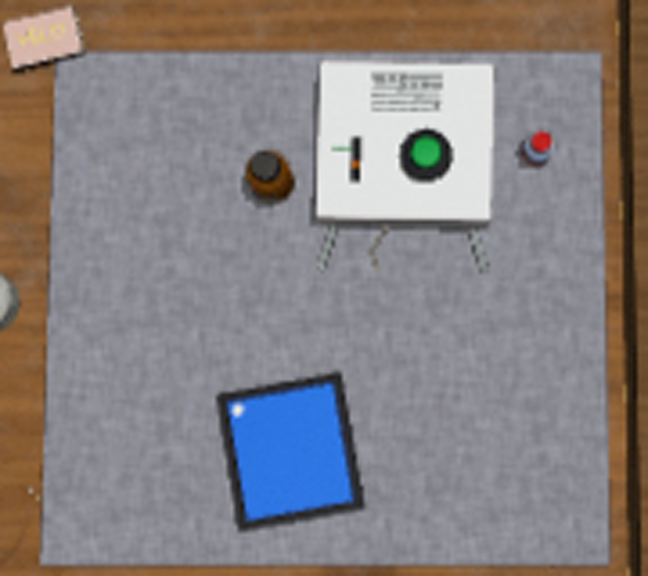

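Crop: the plate sits at crop pixel (290,450) with the white dot upper left at (237,410), so the choice is confirmed. The reader faces the robot. I now go over the mat for a closer look.

carry_out(
  rows=[
    [-0.425, -0.324, -0.062, 0, 0, -35],
    [-0.425, -0.324, -0.062, 0, 0, -35],
    [-0.425, -0.324, -0.062, 0, 0, -35],
    [-0.425, -0.324, -0.062, 0, 0, -35],
    [-0.425, -0.324, -0.062, 0, 0, -35],
    [-0.425, -0.324, -0.062, 0, 0, -35],
    [-0.425, -0.324, -0.062, 0, 0, -35],
    [-0.425, -0.324, -0.062, 0, 0, -35],
    [-0.425, -0.324, -0.062, 0, 0, -35],
    [-0.425, -0.324, -0.062, 0, 0, -35],
    [-0.425, -0.324, -0.062, 0, 0, -35],
    [-0.425, -0.324, -0.062, 0, 0, -35],
  ],
  jaw=255,
)

```text
t: 2.35
tool_pos: [0.4997, 0.082, 0.2805]
orientation: [0.308, -3.126, -0.0]
force: [-0.3, 0.0, 0.1]
opening: 0.0003
gripper_force: 0.0
```

carry_out(
  rows=[
    [0, 0, 0, 0, 0, 0],
    [0, 0, 0, 0, 0, 0],
  ],
)

```text
t: 2.6
tool_pos: [0.5, 0.0816, 0.2807]
orientation: [-0.308, 3.126, 0.0]
force: [-0.3, -0.5, 0.4]
opening: 0.001
gripper_force: 0.0
```

Run:
```python
from h import *
st=robot.read_state(); w=robot.read_camera('wrist'); save('w1',w); np.save('w1.npy',[*st['tool_pos'],*st['orientation']])
print(st['t'],st['tool_pos'],st['orientation'],st['force'])
for n in ('image_plate','reader','start_button','bench_mat'):
    print(n,[(round(o['conf'],2),np.round(o['pixel']),o['pixels'].sum()) for o in robot.outline_of('wrist',n)[:3]])
```

```text
2.6 [0.50000814 0.08155891 0.28065309] [-3.07960945e-01  3.12640211e+00  4.64654135e-05] [-0.34832452 -0.48770011  0.39846234]
image_plate [(0.67, array([ 10., 270.]), np.int64(1287)), (0.6, array([278., 126.]), np.int64(5660)), (0.23, array([226., 157.]), np.int64(53073))]
reader [(0.92, array([178., 248.]), np.int64(3142))]
start_button []
bench_mat []
```

View pics/w1.png

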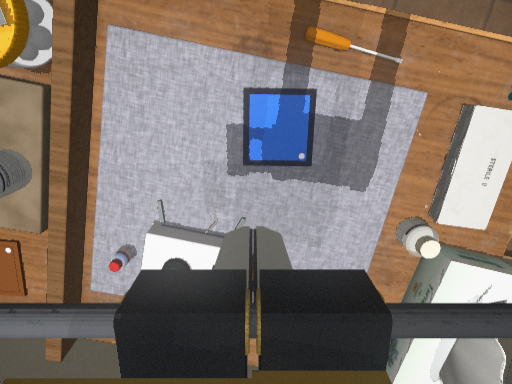

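Wrist view 1: the plate is at (280,127) with the dot at (302,157), and the reader at (180,250) is half hidden by the gripper. I move further forward to see the reader.

carry_out(
  rows=[
    [-0.21, -0.072, -0.02, 0, 0, 11],
    [-0.21, -0.072, -0.02, 0, 0, 11],
    [-0.21, -0.072, -0.02, 0, 0, 11],
    [-0.21, -0.072, -0.02, 0, 0, 11],
    [-0.21, -0.072, -0.02, 0, 0, 11],
    [-0.21, -0.072, -0.02, 0, 0, 11],
    [-0.21, -0.072, -0.02, 0, 0, 11],
    [-0.21, -0.072, -0.02, 0, 0, 11],
  ],
)

```text
t: 3.85
tool_pos: [0.7197, 0.0512, 0.302]
orientation: [-0.006, 3.14, -0.0]
force: [-0.2, 0.5, -0.1]
opening: 0.0008
gripper_force: 0.0
```

Run:
```python
from h import *
st=robot.read_state(); w=robot.read_camera('wrist'); save('w2',w); np.save('w2.npy',[*st['tool_pos'],*st['orientation']])
print(st['t'],st['tool_pos'],st['orientation'],st['force'])
cv2.imwrite('pics/w2b.png',cv2.resize(w[:,:,::-1],(800,600),interpolation=2))
```

```text
3.85 [0.71969744 0.05122494 0.30195692] [-5.51947750e-03  3.14008989e+00 -3.49625044e-06] [-0.19576234  0.46526464 -0.10952091]
```

View pics/w2b.png

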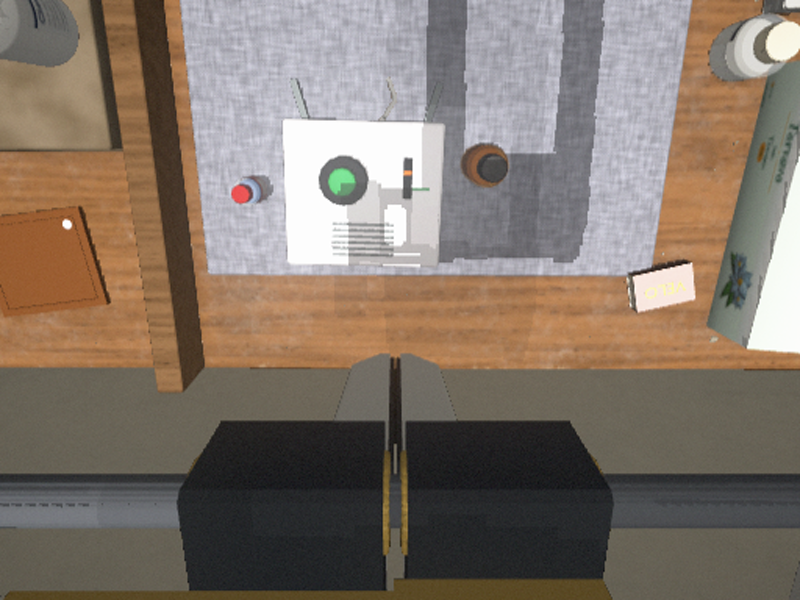

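Wrist view 2 (800-px scale): reader top corners at (284,119), (444,124), (439,266) and (289,263), button at (342,181), pointer at (407,173) and green mark at (420,189). Guide tips are at (292,78) and (441,83).

```bash
cat > fit.py <<'E'
from h import *
from scipy.optimize import least_squares
def seg(im):
    g=cv2.cvtColor(im,cv2.COLOR_BGR2GRAY); g=cv2.resize(g,None,fx=3,fy=3,interpolation=cv2.INTER_CUBIC)
    return (cv2.createLineSegmentDetector().detect(g)[0].reshape(-1,4)+.5)/3-.5
def near(S,a,b,tol=2.5):
    """points on LSD segments lying along edge a-b"""
    a=np.array(a,float);b=np.array(b,float);d=(b-a)/np.linalg.norm(b-a);n=np.array([-d[1],d[0]]);out=[]
    for s in S:
        p,q=s[:2],s[2:];L=np.linalg.norm(q-p)
        if L<4 or abs((q-p)@n)/L>.1 or max(abs((p-a)@n),abs((q-a)@n))>tol: continue
        if min((p-a)@d,(q-a)@d)<-3 or max((p-a)@d,(q-a)@d)>np.linalg.norm(b-a)+3: continue
        out+=list(np.linspace(p,q,max(2,int(L/2))))
    return np.array(out)
def st(n): v=np.load(n); return dict(tool_pos=v[:3],orientation=v[3:])
def fitrect(views,half,off,z0,p0,sig,zs):
    """views: (cam,img,tol); fits x,y,yaw,z of a rectangle's top; off: rect centre in own frame. two-pass."""
    loc=np.array([[half[0],half[1]],[half[0],-half[1]],[-half[0],-half[1]],[-half[0],half[1]]])+off
    def cor(p):
        c,s=np.cos(p[2]),np.sin(p[2]);return np.c_[loc@np.array([[c,s],[-s,c]])+p[:2],np.full(4,p[3])]
    p=np.array([*p0,z0])
    for tol in (3.5,2,1.2):
        D=[]
        for c,S in views:
            q=[proj(c,X) for X in cor(p)]
            for i in range(4): D.append((c,i,near(S,q[i],q[(i+1)%4],tol)))
        def f(p):
            r=[]
            for c,i,P in D:
                if not len(P): continue
                X=cor(p);a,b=proj(c,X[i]),proj(c,X[(i+1)%4]);d=(b-a)/np.linalg.norm(b-a)
                r+=list(((P-a)@np.array([-d[1],d[0]]))/sig)
            return np.array(r+[(p[3]-z0)/zs])
        s=least_squares(f,p,loss='soft_l1');p=s.x
    print('n',[len(d[2]) for d in D],'rms',np.sqrt(np.mean(f(p)[:-1]**2)*sig**2))
    return p
E
python3 - <<'E'
from fit import *
T=(cam('top'),seg(cv2.imread('pics/top.png')));W1=(cam('wrist',st('w1.npy')),seg(cv2.imread('pics/w1.png')));W2=(cam('wrist',st('w2.npy')),seg(cv2.imread('pics/w2.png')))
for nm,v in (('w2',[W2]),('top',[T]),('both',[W2,T])):
    print('reader',nm,fitrect(v,(.0575,.063),np.array([.0575,0]),.050,(.625,.0245,0.0),.5,.005).round(4))
for nm,v in (('w1',[W1]),('top',[T]),('both',[W1,T])):
    print('plate',nm,fitrect(v,(.05,.046),np.zeros(2),.011,(.464,.11,.195),.5,.005).round(4))
c1,c2=T[0],W2[0]
print('button tri',tri(c2,(342/1.5625,181/1.5625),c1,(140+426/3.6-.5+.14,120+152/3.6-.5+.14)))
for p in ((292,78),(441,83),(306,117),(428,120)): print('guide',onz(c2,np.array(p)/1.5625,.012))
for p in ((407,173),(420,189),(342,181)): print('ptr,mark,(btn)',onz(c2,np.array(p)/1.5625,.07 if p[0]==342 else .05))
print('bottle',onz(c2,np.array((492,168))/1.5625,.08),'vial',onz(c2,np.array((240,193))/1.5625,.052))
E
```

```text
n [36, 44, 49, 42] rms 0.22063040150296157
reader w2 [ 0.6286  0.0261 -0.019   0.0414]
n [19, 21, 23, 23] rms 0.25285312637932206
reader top [ 0.6293  0.0282 -0.0207  0.0361]
n [36, 44, 49, 42, 19, 0, 23, 21] rms 0.282833438891597
reader both [ 0.6286  0.0261 -0.0189  0.0414]
n [33, 36, 32, 37] rms 0.10531488499552569
plate w1 [0.4647 0.1083 0.1818 0.0094]
n [16, 17, 18, 19] rms 0.07949475662252335
plate top [0.4641 0.1098 0.1799 0.0104]
n [33, 36, 32, 37, 16, 17, 18, 19] rms 0.27598100128760705
plate both [0.4647 0.1084 0.1817 0.0095]
button tri [0.67228861 0.01172884 0.06567142]
guide [ 0.59539297 -0.03282044  0.012     ]
guide [0.59858834 0.08830631 0.012     ]
guide [ 0.62536081 -0.02279215  0.012     ]
guide [0.62723119 0.07839527 0.012     ]
ptr,mark,(btn) [0.66767627 0.06057909 0.05      ]
ptr,mark,(btn) [0.67996982 0.07099414 0.05      ]
ptr,mark,(btn) [0.67238857 0.01150589 0.07      ]
bottle [0.66177443 0.12144189 0.08      ] vial [ 0.68357007 -0.0708768   0.052     ]
```

carry_out(
  rows=[
    [0.275, 0.055, 0.267, 0, 0, -10.2],
    [0.275, 0.055, 0.267, 0, 0, -10.2],
    [0.275, 0.055, 0.267, 0, 0, -10.2],
    [0.275, 0.055, 0.267, 0, 0, -10.2],
    [0.275, 0.055, 0.267, 0, 0, -10.2],
    [0.275, 0.055, 0.267, 0, 0, -10.2],
    [0.275, 0.055, 0.267, 0, 0, -10.2],
    [0.275, 0.055, 0.267, 0, 0, -10.2],
    [0.275, 0.055, 0.267, 0, 0, -10.2],
    [0.275, 0.055, 0.267, 0, 0, -10.2],
  ],
)

```text
t: 5.15
tool_pos: [0.4476, 0.105, 0.0355]
orientation: [-0.283, 3.125, 0.0]
force: [0.6, -0.0, 0.1]
opening: 0.0003
gripper_force: 0.0
```

Run:
```python
from fit import *
s=robot.read_state(); w=robot.read_camera('wrist'); save('w3',w); np.save('w3.npy',[*s['tool_pos'],*s['orientation']])
print(s['t'],s['tool_pos'],s['orientation'],s['force'])
W=(cam('wrist',s),seg(cv2.imread('pics/w3.png')))
print(fitrect([W],(.05,.046),np.zeros(2),.010,(.4645,.109,.181),.5,.002))
```

```text
5.15 [0.44757513 0.10503216 0.03553952] [-2.83002875e-01  3.12511614e+00  5.41046230e-05] [ 0.60020595 -0.02325974  0.10192353]
n [0, 48, 71, 48] rms 0.13334800850593795
[0.46379066 0.10826182 0.18116353 0.00876883]
```

View pics/w3.png

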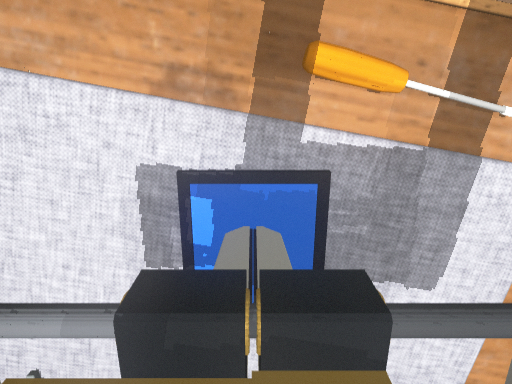

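The plate is seen from close by: rear rim at row 176, fingers over the blue face and centred at about column 254. Now I feel for contact.

carry_out(
  rows=[
    [0, 0, 0.01, 0, 0, 0],
    [0, 0, 0.018, 0, 0, 0],
    [0, 0, 0.02, 0, 0, 0],
    [0, 0, 0.02, 0, 0, 0],
  ],
)

```text
t: 5.7
tool_pos: [0.4446, 0.105, 0.0132]
orientation: [0.284, -3.128, 0.0]
force: [-0.1, -0.4, -0.0]
opening: 0.0006
gripper_force: 0.0
```

carry_out(
  rows=[
    [0, 0, 0.0008, 0, 0, 0],
    [0, 0, 0.0016, 0, 0, 0],
    [0, 0, 0.0016, 0, 0, 0],
  ],
)

```text
t: 6.08
tool_pos: [0.4451, 0.1051, 0.0121]
orientation: [-0.284, 3.128, 0.0]
force: [0.2, -0.1, 0.4]
opening: 0.0007
gripper_force: 0.0
```

carry_out(
  rows=[
    [0, 0, 0.0005, 0, 0, 0],
    [0, 0, 0.001, 0, 0, 0],
    [0, 0, 0.001, 0, 0, 0],
  ],
)

```text
t: 6.45
tool_pos: [0.445, 0.105, 0.011]
orientation: [0.284, -3.129, 0.0]
force: [-0.3, 0.3, 0.2]
opening: 0.0004
gripper_force: 0.0
```

carry_out(
  rows=[
    [0, 0, 0.0005, 0, 0, 0],
    [0, 0, 0.0005, 0, 0, 0],
  ],
)

```text
t: 6.7
tool_pos: [0.445, 0.1051, 0.0105]
orientation: [0.284, -3.129, 0.0]
force: [0.1, -0.1, 0.5]
opening: 0.0004
gripper_force: 0.0
```

carry_out(
  rows=[
    [0, 0, 0.0004, 0, 0, 0],
    [0, 0, 0.0004, 0, 0, 0],
  ],
)

```text
t: 6.95
tool_pos: [0.445, 0.1051, 0.0101]
orientation: [0.284, -3.129, -0.0]
force: [0.8, 0.3, 0.5]
opening: 0.0006
gripper_force: 0.0
```

carry_out(
  rows=[
    [0, 0, 0.0004, 0, 0, 0],
    [0, 0, 0.0004, 0, 0, 0],
  ],
)

```text
t: 7.2
tool_pos: [0.445, 0.1051, 0.0097]
orientation: [0.284, -3.129, -0.0]
force: [0.9, 0.1, -0.1]
opening: 0.0007
gripper_force: 0.0
```

carry_out(
  rows=[
    [0, 0, 0.0003, 0, 0, 0],
    [0, 0, 0.0003, 0, 0, 0],
  ],
)

```text
t: 7.45
tool_pos: [0.445, 0.1051, 0.0094]
orientation: [0.284, -3.129, -0.0]
force: [-0.3, 0.3, -0.1]
opening: 0.0003
gripper_force: 0.0
```

carry_out(
  rows=[
    [0, 0, 0.0003, 0, 0, 0],
    [0, 0, 0.0003, 0, 0, 0],
  ],
)

```text
t: 7.7
tool_pos: [0.4451, 0.105, 0.0092]
orientation: [0.284, -3.129, -0.0]
force: [-1.3, -0.1, 1.6]
opening: 0.0005
gripper_force: 0.8
```

carry_out(
  rows=[
    [0, 0, 0.0003, 0, 0, 0],
    [0, 0, 0.0003, 0, 0, 0],
  ],
)

```text
t: 7.95
tool_pos: [0.4451, 0.1051, 0.009]
orientation: [0.284, -3.129, 0.0]
force: [-2.7, 0.0, 4.9]
opening: 0.0005
gripper_force: 2.3
```

carry_out(
  rows=[
    [0, 0, 0.0002, 0, 0, 0],
    [0, 0, 0.0002, 0, 0, 0],
  ],
)

```text
t: 8.2
tool_pos: [0.4451, 0.1051, 0.0089]
orientation: [-0.284, 3.129, -0.0]
force: [-2.9, -0.9, 7.6]
opening: 0.0004
gripper_force: 3.2
```

carry_out(
  rows=[
    [-0.001, -0.002, 0.0001, 0, 0, 0.2],
    [-0.004, -0.006, 0.0001, 0, 0, 0.8],
    [-0.008, -0.013, 0.0001, 0, 0, 1.7],
    [-0.012, -0.02, 0.0001, 0, 0, 2.6],
    [-0.016, -0.026, 0.0001, 0, 0, 3.4],
    [-0.018, -0.029, 0.0001, 0, 0, 3.9],
    [-0.018, -0.029, 0.0001, 0, 0, 3.9],
  ],
)

```text
t: 9.07
tool_pos: [0.4689, 0.0797, 0.009]
orientation: [-0.177, 3.135, 0.0]
force: [0.5, 0.1, 4.4]
opening: 0.0005
gripper_force: 2.4
```

```bash
cat > look.py <<'E'
from fit import *
import sys
# argv: expected plate x y yaw
s=robot.read_state(); w=robot.read_camera('wrist'); save(sys.argv[1],w)
R=Ro.from_rotvec(s['orientation']).as_matrix();p=s['tool_pos']
print('t',round(s['t'],2),'tcp',p.round(4),'yaw',round(np.arctan2(-R[1,0],-R[0,0]),4),'F',s['force'].round(1))
W=(cam('wrist',s),seg(cv2.imread('pics/'+sys.argv[1]+'.png')))
off=R@np.array([-.02,0,0]) if len(sys.argv)<3 else None
x0=(p[0]+off[0],p[1]+off[1],np.arctan2(-R[1,0],-R[0,0]))
z=.009 
r=fitrect([W],(.05,.046),np.zeros(2),z,x0,.5,.0005);print('plate',r.round(4))
c,n=np.cos(r[2]),np.sin(r[2]);d=p[:2]-r[:2];print('tcp in plate',np.round([c*d[0]+n*d[1],-n*d[0]+c*d[1]],4))
a=-.021;c,n=np.cos(a),np.sin(a);d=r[:2]-np.array([.628,.0267]);print('plate in reader',np.round([c*d[0]+n*d[1],-n*d[0]+c*d[1],r[2]-a],4))
E
python3 look.py w4
```

```text
t 9.07 tcp [0.4689 0.0797 0.009 ] yaw 0.1127 F [0.5 0.1 4.4]
n [0, 0, 0, 0] rms nan
plate [0.4887 0.0819 0.1127 0.009 ]
tcp in plate [-0.02 -0.  ]
plate in reader [-0.1404  0.0523  0.1337]
  return _methods._mean(a, axis=axis, dtype=dtype,
  ret = ret.dtype.type(ret / rcount)
```

View pics/w4.png

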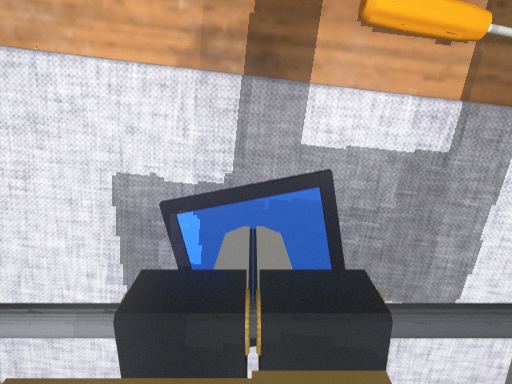

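The plate swung relative to the fingers: the rear edge now runs from (162,203) to (330,170), about 11° off. Shut fingertips hold too little torque, so I'll lift, measure, and press again with the fingers 30 mm apart for a wide two-point grip.

carry_out(
  rows=[
    [0, 0, -0.004, 0, 0, 0],
    [0, 0, -0.015, 0, 0, 0],
    [0, 0, -0.025, 0, 0, 0],
    [0, 0, -0.025, 0, 0, 0],
    [0, 0, -0.025, 0, 0, 0],
  ],
  jaw=173,
)

```text
t: 9.75
tool_pos: [0.468, 0.0798, 0.0336]
orientation: [-0.177, 3.136, -0.0]
force: [-0.5, -0.3, -0.2]
opening: 0.0298
gripper_force: 0.0
```

```bash
cat > look.py <<'E'
from fit import *
import sys,io,contextlib,warnings
warnings.simplefilter('ignore')
s=robot.read_state(); w=robot.read_camera('wrist'); save(sys.argv[1],w)
R=Ro.from_rotvec(s['orientation']).as_matrix();p=s['tool_pos'];ty=np.arctan2(-R[1,0],-R[0,0])
print('t',round(s['t'],2),'tcp',p.round(4),'yaw',round(ty,4),'F',s['force'].round(1),'open',round(s['opening'],4))
W=(cam('wrist',s),seg(cv2.imread('pics/'+sys.argv[1]+'.png')))
best=None
for dy in np.arange(-.3,.31,.05):
  for ox in (-.006,0,.006):
   for oy in (-.006,0,.006):
    a=ty+dy;g=p[:2]+np.array([np.cos(a)*(.02+ox)-np.sin(a)*oy,np.sin(a)*(.02+ox)+np.cos(a)*oy])
    b=io.StringIO()
    with contextlib.redirect_stdout(b): r=fitrect([W],(.05,.046),np.zeros(2),.009,(*g,a),.5,.0005)
    ns=eval(b.getvalue()[2:b.getvalue().index(']')+1]); sc=sum(ns)
    if best is None or sc>best[0]: best=(sc,r,b.getvalue())
r=best[1];print(best[2].strip());print('plate',r.round(4))
c,n=np.cos(r[2]),np.sin(r[2]);d=p[:2]-r[:2];print('tcp in plate',np.round([c*d[0]+n*d[1],-n*d[0]+c*d[1]],4),'rel yaw',round(ty-r[2],4))
a=-.021;c,n=np.cos(a),np.sin(a);d=r[:2]-np.array([.628,.0267]);print('plate in reader',np.round([c*d[0]+n*d[1],-n*d[0]+c*d[1],r[2]-a],4))
E
time python3 look.py w5
```

```text
t 9.75 tcp [0.468  0.0798 0.0336] yaw 0.1131 F [-0.5 -0.3 -0.2] open 0.0298
n [0, 30, 73, 51] rms 0.06150348222504652
plate [0.4855 0.0864 0.3103 0.0088]
tcp in plate [-0.0187 -0.001 ] rel yaw -0.1973
plate in reader [-0.1437  0.0567  0.3313]
real	0m7.956s
user	0m7.778s
sys	0m0.136s
```

carry_out(
  rows=[
    [0.001, 0.001, 0, 0, 0, -8],
    [0.001, 0.001, 0.01, 0, 0, -11.3],
    [0.001, 0.001, 0.02, 0, 0, -11.3],
    [0.001, 0.001, 0.0235, 0, 0, -11.3],
    [0.001, 0.001, 0.0235, 0, 0, -11.3],
  ],
)

```text
t: 10.42
tool_pos: [0.4666, 0.0806, 0.0098]
orientation: [0.484, -3.103, -0.0]
force: [0.9, -1.0, 0.1]
opening: 0.0298
gripper_force: 0.0
```

carry_out(
  rows=[
    [0, 0, 0.0004, 0, 0, 0],
    [0, 0, 0.0004, 0, 0, 0],
  ],
)

```text
t: 10.68
tool_pos: [0.4671, 0.0807, 0.0098]
orientation: [-0.485, 3.103, -0.0]
force: [-0.2, -0.2, 0.6]
opening: 0.03
gripper_force: 0.0
```

carry_out(
  rows=[
    [0, 0, 0.0003, 0, 0, 0],
    [0, 0, 0.0003, 0, 0, 0],
  ],
)

```text
t: 10.92
tool_pos: [0.4669, 0.0807, 0.0094]
orientation: [-0.485, 3.104, -0.0]
force: [0.3, 0.2, 0.1]
opening: 0.0297
gripper_force: 0.0
```

carry_out(
  rows=[
    [0, 0, 0.0005, 0, 0, 0],
    [0, 0, 0.0005, 0, 0, 0],
  ],
)

```text
t: 11.18
tool_pos: [0.467, 0.0807, 0.0091]
orientation: [-0.485, 3.104, 0.0]
force: [-1.2, -0.5, 4.5]
opening: 0.0304
gripper_force: 1.9
```

carry_out(
  rows=[
    [0, 0, 0.0003, 0, 0, 0],
    [0, 0, 0.0003, 0, 0, 0],
  ],
)

```text
t: 11.42
tool_pos: [0.467, 0.0807, 0.0089]
orientation: [-0.485, 3.104, -0.0]
force: [-3.2, 0.2, 6.1]
opening: 0.0299
gripper_force: 3.3
```

carry_out(
  rows=[
    [0, 0, 0.0003, 0, 0, 0],
    [0, 0, 0.0003, 0, 0, 1],
    [0, 0, 0.0003, 0, 0, 3],
    [0, 0, 0.0003, 0, 0, 5],
    [0, 0, 0.0003, 0, 0, 5],
  ],
)

```text
t: 12.05
tool_pos: [0.4678, 0.0808, 0.009]
orientation: [-0.349, 3.12, 0.0]
force: [0.7, 0.7, 5.6]
opening: 0.0302
gripper_force: 2.7
```

```bash
python3 look.py w6
```

```text
t 12.05 tcp [0.4678 0.0808 0.009 ] yaw 0.2225 F [0.7 0.7 5.6] open 0.0302
n [44, 38, 76, 42] rms 0.5192240175667715
plate [0.4868 0.085  0.2264 0.0098]
tcp in plate [-0.0194  0.0002] rel yaw -0.0039
plate in reader [-0.1424  0.0553  0.2474]
```

carry_out(
  rows=[
    [0, 0, 0.0002, 0, 0, 1],
    [0, 0, 0.0002, 0, 0, 3],
    [0, 0, 0.0002, 0, 0, 5],
    [0, 0, 0.0002, 0, 0, 7],
    [0, 0, 0.0002, 0, 0, 9],
    [0, 0, 0.0002, 0, 0, 11],
    [0, 0, 0.0002, 0, 0, 13],
    [0, 0, 0.0002, 0, 0, 14],
    [0, 0, 0.0002, 0, 0, 14],
  ],
)

```text
t: 13.22
tool_pos: [0.4681, 0.0809, 0.0089]
orientation: [0.034, 3.139, 0.001]
force: [0.2, 0.8, 5.5]
opening: 0.0299
gripper_force: 3.0
```

```bash
python3 look.py w7
```

```text
t 13.22 tcp [0.4681 0.0809 0.0089] yaw -0.0215 F [0.2 0.8 5.5] open 0.0299
n [45, 34, 81, 44] rms 0.5348222655608807
plate [ 0.4875  0.0804 -0.0157  0.01  ]
tcp in plate [-0.0194  0.0001] rel yaw -0.0058
plate in reader [-0.1416  0.0508  0.0053]
```

carry_out(
  rows=[
    [-0.002, -0.002, 0.0001, 0, 0, 0],
    [-0.007, -0.007, 0.0001, 0, 0, 0],
    [-0.013, -0.014, 0.0001, 0, 0, 0],
    [-0.019, -0.021, 0.0001, 0, 0, 0],
    [-0.025, -0.028, 0.0001, 0, 0, 0],
    [-0.031, -0.034, 0.0001, 0, 0, 0],
    [-0.037, -0.04, 0.0001, 0, 0, 0],
    [-0.042, -0.046, 0.0001, 0, 0, 0],
    [-0.0455, -0.05, 0.0001, 0, 0, 0],
    [-0.0465, -0.051, 0.0001, 0, 0, 0],
    [-0.0465, -0.051, 0.0001, 0, 0, 0],
  ],
)

```text
t: 14.65
tool_pos: [0.5132, 0.0288, 0.0088]
orientation: [0.034, 3.14, 0.001]
force: [-1.0, 1.3, 7.6]
opening: 0.0297
gripper_force: 3.8
```

```bash
python3 look.py w8
python3 - <<'E'
from fit import *
a=robot.read_camera('top'); save('top2',a)
print(a.shape); cv2.imwrite('pics/tc2.png',cv2.resize(a[120:270,180:320,::-1],None,fx=4,fy=4,interpolation=2))
E
```

```text
t 14.65 tcp [0.5132 0.0288 0.0088] yaw -0.0214 F [-1.   1.3  7.6] open 0.0297
n [45, 39, 84, 42] rms 0.49478068175032947
plate [ 0.5327  0.0284 -0.0181  0.0098]
tcp in plate [-0.0195  0.0001] rel yaw -0.0033
plate in reader [-0.0953 -0.0003  0.0029]
(384, 512, 3)
```

View pics/w8.png

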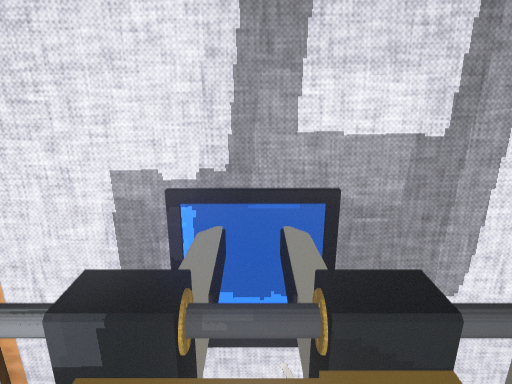

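The plate is square in the fingers, rear rim at row 196, in line with the reader. Next is the push between the guides.

carry_out(
  rows=[
    [-0.002, 0, 0.0001, 0, 0, 0],
    [-0.006, 0, 0.0001, 0, 0, 0],
    [-0.011, 0, 0.0001, 0, 0, 0],
    [-0.016, 0, 0.0001, 0, 0, 0],
    [-0.02, 0, 0.0001, 0, 0, 0],
    [-0.024, 0, 0.0001, 0, 0, 0],
    [-0.027, 0, 0.0001, 0, 0, 0],
    [-0.03, 0, 0.0001, 0, 0, 0],
    [-0.03, 0, 0.0001, 0, 0, 0],
  ],
)

```text
t: 15.88
tool_pos: [0.5431, 0.028, 0.0087]
orientation: [0.034, 3.14, -0.0]
force: [-1.7, -0.2, 8.4]
opening: 0.0299
gripper_force: 4.4
```

carry_out(
  rows=[
    [-0.002, 0, 0, 0, 0, 0],
    [-0.005, 0, 0, 0, 0, 0],
    [-0.008, 0, 0, 0, 0, 0],
    [-0.011, 0, 0, 0, 0, 0],
    [-0.013, 0, 0, 0, 0, 0],
    [-0.013, 0, 0, 0, 0, 0],
  ],
)

```text
t: 16.62
tool_pos: [0.556, 0.0277, 0.0088]
orientation: [0.033, 3.14, -0.0]
force: [-3.6, -0.2, 8.2]
opening: 0.0302
gripper_force: 4.5
```

```bash
python3 look.py w9
```

```text
t 16.62 tcp [0.556  0.0277 0.0088] yaw -0.0213 F [-3.6 -0.2  8.2] open 0.0302
n [39, 40, 81, 36] rms 0.574264504929571
plate [ 0.5753  0.0273 -0.0209  0.0098]
tcp in plate [-0.0194  0.0001] rel yaw -0.0004
plate in reader [-0.0527 -0.0005  0.0001]
```

carry_out(
  rows=[
    [-0.001, 0, 0, 0, 0, 0],
    [-0.003, 0, 0, 0, 0, 0],
    [-0.005, 0, 0, 0, 0, 0],
    [-0.007, 0, 0, 0, 0, 0],
    [-0.008, 0, 0, 0, 0, 0],
  ],
)

```text
t: 17.3
tool_pos: [0.5637, 0.0276, 0.0087]
orientation: [0.033, 3.141, -0.0]
force: [-4.1, -0.1, 9.4]
opening: 0.0301
gripper_force: 4.9
```

carry_out(
  rows=[
    [-0.002, 0, 0, 0, 0, 0],
    [-0.004, 0, 0, 0, 0, 0],
    [-0.007, 0, 0, 0, 0, 0],
    [-0.01, 0, 0, 0, 0, 0],
    [-0.012, 0, 0, 0, 0, 0],
  ],
)

```text
t: 17.92
tool_pos: [0.5757, 0.0273, 0.0087]
orientation: [0.033, 3.141, -0.0]
force: [-4.4, 0.7, 9.9]
opening: 0.0298
gripper_force: 4.8
```

```bash
python3 look.py w10
```

```text
t 17.93 tcp [0.5757 0.0273 0.0087] yaw -0.0213 F [-4.4  0.7  9.9] open 0.0298
n [0, 37, 85, 39] rms 0.04105159046285933
plate [ 0.5954  0.0268 -0.021   0.0087]
tcp in plate [-0.0196  0.0001] rel yaw -0.0003
plate in reader [-0.0326 -0.0006 -0.    ]
```

carry_out(
  rows=[
    [-0.002, 0, 0, 0, 0, 0],
    [-0.005, 0, 0, 0, 0, 0],
    [-0.008, 0, 0, 0, 0, 0],
    [-0.011, 0, 0, 0, 0, 0],
    [-0.014, 0, 0, 0, 0, 0],
    [-0.015, 0, 0, 0, 0, 0],
  ],
)

```text
t: 18.73
tool_pos: [0.5908, 0.027, 0.0087]
orientation: [0.033, 3.141, -0.0]
force: [-4.8, 0.2, 9.5]
opening: 0.03
gripper_force: 4.8
```

carry_out(
  rows=[
    [0, 0, 0.0001, 0, 0, 0],
    [-0.001, 0, 0.0002, 0, 0, 0],
    [-0.002, 0, 0.0002, 0, 0, 0],
  ],
)

```text
t: 19.1
tool_pos: [0.5927, 0.027, 0.0087]
orientation: [0.033, 3.141, -0.0]
force: [-4.4, 0.1, 10.3]
opening: 0.0297
gripper_force: 5.2
```

carry_out(
  rows=[
    [0, 0, 0.0002, 0, 0, 0],
    [-0.0005, 0, 0.0003, 0, 0, 0],
    [-0.001, 0, 0.0003, 0, 0, 0],
    [-0.0015, 0, 0.0003, 0, 0, 0],
  ],
)

```text
t: 19.6
tool_pos: [0.5943, 0.0269, 0.0086]
orientation: [0.033, 3.141, -0.0]
force: [-4.9, 1.0, 12.0]
opening: 0.0301
gripper_force: 5.9
```

carry_out(
  rows=[
    [-0.0005, 0, 0, 0, 0, 0],
    [-0.001, 0, 0, 0, 0, 0],
    [-0.0015, 0, 0, 0, 0, 0],
    [-0.002, 0, 0, 0, 0, 0],
  ],
)

```text
t: 20.1
tool_pos: [0.5951, 0.0269, 0.0083]
orientation: [-0.033, -3.14, 0.0]
force: [-9.3, 1.1, 15.5]
opening: 0.0299
gripper_force: 7.9
```

```bash
python3 look.py w11
```

```text
t 20.1 tcp [0.5951 0.0269 0.0083] yaw -0.0212 F [-9.3  1.1 15.5] open 0.0299
n [0, 36, 84, 38] rms 0.07945282185264205
plate [ 0.6145  0.0264 -0.0194  0.0087]
tcp in plate [-0.0195  0.0001] rel yaw -0.0018
plate in reader [-0.0135 -0.0005  0.0016]
```

carry_out(
  rows=[
    [0, 0, -0.0003, 0, 0, 0],
    [0, 0, -0.0003, 0, 0, 0],
  ],
)

```text
t: 20.4
tool_pos: [0.5951, 0.0269, 0.0085]
orientation: [-0.033, -3.14, 0.0]
force: [-9.0, -0.1, 13.8]
opening: 0.0299
gripper_force: 6.9
```

carry_out(
  rows=[
    [-0.0003, 0, -0.0001, 0, 0, 0],
    [-0.0006, 0, -0.0001, 0, 0, 0],
    [-0.001, 0, -0.0001, 0, 0, 0],
  ],
)

```text
t: 20.78
tool_pos: [0.5959, 0.0269, 0.0085]
orientation: [-0.033, -3.139, 0.0]
force: [-9.1, -0.1, 13.9]
opening: 0.0298
gripper_force: 6.9
```

carry_out(
  rows=[
    [-0.0005, 0, 0, 0, 0, 0],
    [-0.001, 0, 0, 0, 0, 0],
    [-0.0015, 0, 0, 0, 0, 0],
  ],
)

```text
t: 21.15
tool_pos: [0.5974, 0.0269, 0.0085]
orientation: [-0.033, -3.139, 0.0]
force: [-9.7, 0.1, 13.9]
opening: 0.0301
gripper_force: 6.9
```

```bash
python3 look.py w12
```

```text
t 21.15 tcp [0.5974 0.0269 0.0085] yaw -0.0212 F [-9.7  0.1 13.9] open 0.0301
n [4, 38, 81, 39] rms 0.1271000167907287
plate [ 0.6169  0.0263 -0.0212  0.0088]
tcp in plate [-0.0195  0.0001] rel yaw -0.0
plate in reader [-0.011  -0.0006 -0.0002]
```

carry_out(
  rows=[
    [-0.0006, 0, 0, 0, 0, 0],
    [-0.0012, 0, 0, 0, 0, 0],
    [-0.0018, 0, 0, 0, 0, 0],
    [-0.0024, 0, 0, 0, 0, 0],
    [-0.003, 0, 0, 0, 0, 0],
  ],
)

```text
t: 21.82
tool_pos: [0.6004, 0.0268, 0.0085]
orientation: [-0.033, -3.139, 0.0]
force: [-9.4, 0.5, 14.2]
opening: 0.0302
gripper_force: 6.9
```

carry_out(
  rows=[
    [-0.0006, 0, 0, 0, 0, 0],
    [-0.0012, 0, 0, 0, 0, 0],
    [-0.0018, 0, 0, 0, 0, 0],
    [-0.0024, 0, 0, 0, 0, 0],
    [-0.003, 0, 0, 0, 0, 0],
  ],
)

```text
t: 22.45
tool_pos: [0.6034, 0.0268, 0.0085]
orientation: [-0.033, -3.139, 0.0]
force: [-9.2, 0.3, 13.3]
opening: 0.0298
gripper_force: 6.9
```

```bash
python3 look.py w13
```

```text
t 22.45 tcp [0.6034 0.0268 0.0085] yaw -0.0212 F [-9.2  0.3 13.3] open 0.0298
n [3, 38, 83, 38] rms 0.10601135891401572
plate [ 0.623   0.0262 -0.0216  0.0088]
tcp in plate [-0.0196  0.0001] rel yaw 0.0004
plate in reader [-0.005  -0.0006 -0.0006]
```

carry_out(
  rows=[
    [-0.0005, 0, 0, 0, 0, 0],
    [-0.001, 0, 0, 0, 0, 0],
    [-0.0015, 0, 0, 0, 0, 0],
    [-0.002, 0, 0, 0, 0, 0],
    [-0.0025, 0, 0, 0, 0, 0],
  ],
)

```text
t: 23.12
tool_pos: [0.6059, 0.0267, 0.0085]
orientation: [-0.033, -3.139, 0.0]
force: [-9.3, -0.0, 13.5]
opening: 0.0302
gripper_force: 6.9
```

carry_out(
  rows=[
    [-0.0004, 0, 0, 0, 0, 0],
    [-0.0008, 0, 0, 0, 0, 0],
  ],
)

```text
t: 23.38
tool_pos: [0.6067, 0.0267, 0.0085]
orientation: [-0.033, -3.139, 0.0]
force: [-9.0, -1.2, 13.3]
opening: 0.0298
gripper_force: 6.9
```

carry_out(
  rows=[
    [-0.0004, 0, 0, 0, 0, 0],
    [-0.0007, 0, 0, 0, 0, 0],
  ],
)

```text
t: 23.62
tool_pos: [0.6074, 0.0267, 0.0085]
orientation: [-0.033, -3.139, 0.0]
force: [-9.0, 0.4, 13.7]
opening: 0.0298
gripper_force: 6.9
```

Estimated 1 mm short; continuing in small steps while watching for the stop.

carry_out(
  rows=[
    [-0.0003, 0, 0, 0, 0, 0],
    [-0.0006, 0, 0, 0, 0, 0],
  ],
)

```text
t: 23.88
tool_pos: [0.6074, 0.0267, 0.0083]
orientation: [-0.033, -3.138, 0.0]
force: [-12.5, -0.3, 16.9]
opening: 0.0298
gripper_force: 7.9
```

carry_out(
  rows=[
    [-0.0003, 0, 0, 0, 0, 0],
    [-0.0006, 0, 0, 0, 0, 0],
  ],
)

```text
t: 24.12
tool_pos: [0.6075, 0.0267, 0.0082]
orientation: [-0.033, -3.137, 0.0]
force: [-15.7, 0.2, 16.8]
opening: 0.0299
gripper_force: 8.7
```

```bash
python3 look.py w14
```

```text
t 24.12 tcp [0.6075 0.0267 0.0082] yaw -0.0212 F [-15.7   0.2  16.8] open 0.0299
n [0, 34, 82, 38] rms 0.07806834195764567
plate [ 0.627   0.0261 -0.0206  0.0088]
tcp in plate [-0.0195  0.0001] rel yaw -0.0007
plate in reader [-0.001  -0.0006  0.0004]
```

The hard stop is reached (plate at −1 mm by estimate). The second small step overshot: the reading of 15.7 and 16.8 N together makes about 23 N, above what I intended. I release now.

carry_out(
  rows=[
    [0.0012, 0, -0.0006, 0, 0, 0],
    [0.0012, 0, -0.003, 0, 0, 0],
    [0.0012, 0, -0.02, 0, 0, 0],
    [0.0012, 0, -0.07, 0, 0, 0],
    [0.0012, 0, -0.09, 0, 0, 0],
    [0.0012, 0, -0.09, 0, 0, 0],
  ],
)

```text
t: 24.92
tool_pos: [0.6102, 0.0265, 0.1004]
orientation: [0.033, 3.136, -0.0]
force: [0.0, 0.4, -0.3]
opening: 0.0301
gripper_force: 0.0
```

```bash
python3 look.py w15
python3 - <<'E'
from h import *
a=robot.read_camera('top'); save('top3',a); cv2.imwrite('pics/tc3.png',cv2.resize(a[120:240,190:330,::-1],None,fx=4,fy=4,interpolation=2))
E
```

```text
t 24.93 tcp [0.6102 0.0265 0.1004] yaw -0.0214 F [ 0.   0.4 -0.3] open 0.0301
n [0, 29, 58, 30] rms 0.04090681175924016
plate [ 0.6272  0.0261 -0.0202  0.0088]
tcp in plate [-0.017   0.0001] rel yaw -0.0012
plate in reader [-0.0008 -0.0006  0.0008]
```

View pics/tc3.png

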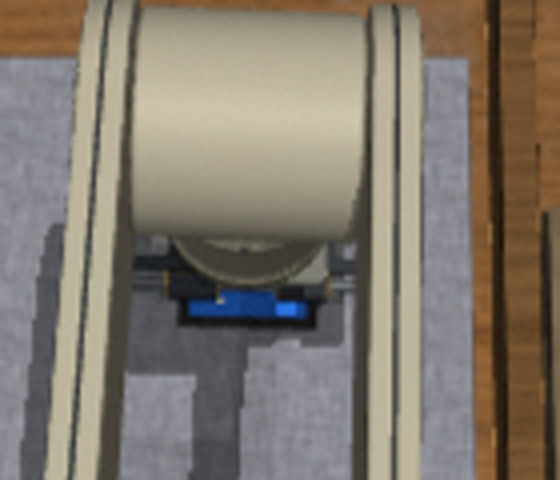

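Top view: the arm hides the reader, with the plate's rear half visible at (248,310). The fit puts the plate home and square. Next I go over the button, using one finger.

carry_out(
  rows=[
    [-0.03, 0.007, 0, 0, 0, 0],
    [-0.063, 0.007, 0, 0, 0, 0],
    [-0.063, 0.007, 0, 0, 0, 0],
    [-0.063, 0.007, 0, 0, 0, 0],
    [-0.063, 0.007, 0, 0, 0, 0],
  ],
)

```text
t: 25.65
tool_pos: [0.6702, 0.0323, 0.0969]
orientation: [-0.034, -3.14, -0.0]
force: [0.3, 0.2, -0.4]
opening: 0.0299
gripper_force: 0.0
```

Run:
```python
from fit import *
s=robot.read_state(); print(s['t'],s['tool_pos'],s['orientation'],s['force']); w=robot.read_camera('wrist'); save('w16',w)
```

```text
25.65 [0.67022929 0.03229413 0.0969181 ] [-3.35280421e-02 -3.13979654e+00 -4.39142952e-05] [ 0.26591437  0.22106869 -0.41290146]
```

View pics/w16.png

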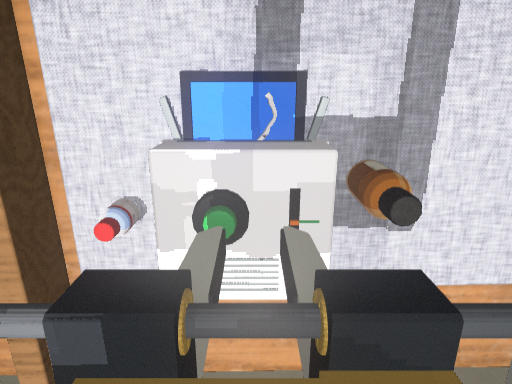

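Orange pointer at (295,222) is level with the green mark at (308,221), so the carriage is home. The button is at (220,222), just ahead of the left fingertip. Pressing now.

carry_out(
  rows=[
    [-0.002, 0, 0.01, 0, 0, 0],
    [-0.002, 0, 0.02, 0, 0, 0],
    [-0.002, 0, 0.025, 0, 0, 0],
    [-0.002, 0, 0.027, 0, 0, 0],
    [-0.002, 0, 0.028, 0, 0, 0],
    [-0.002, 0, 0.029, 0, 0, 0],
    [-0.002, 0, 0.03, 0, 0, 0],
  ],
)

```text
t: 26.58
tool_pos: [0.6736, 0.0322, 0.0682]
orientation: [0.033, 3.141, -0.0]
force: [-1.2, 0.1, 1.7]
opening: 0.0301
gripper_force: 0.8
```

carry_out(
  rows=[
    [0, 0, 0.001, 0, 0, 0],
    [0, 0, 0.002, 0, 0, 0],
    [0, 0, 0.002, 0, 0, 0],
  ],
)

```text
t: 26.95
tool_pos: [0.6736, 0.0323, 0.066]
orientation: [0.033, 3.141, 0.0]
force: [-1.1, -0.5, 2.5]
opening: 0.0299
gripper_force: 1.4
```

carry_out(
  rows=[
    [0, 0, 0.001, 0, 0, 0],
    [0, 0, 0.0015, 0, 0, 0],
    [0, 0, 0.0015, 0, 0, 0],
  ],
)

```text
t: 27.32
tool_pos: [0.6736, 0.0322, 0.0644]
orientation: [0.034, 3.141, -0.0]
force: [0.7, -0.6, 3.7]
opening: 0.0299
gripper_force: 1.9
```

carry_out(
  rows=[
    [0, 0, 0.0005, 0, 0, 0],
    [0, 0, 0.001, 0, 0, 0],
    [0, 0, 0.001, 0, 0, 0],
  ],
)

```text
t: 27.7
tool_pos: [0.6737, 0.0322, 0.0642]
orientation: [0.033, 3.141, -0.0]
force: [-2.8, 0.7, 8.8]
opening: 0.0299
gripper_force: 4.4
```

The button has bottomed out at the right travel: about 5 mm, with the force jumping past 4 N. I lift off and check.

carry_out(
  rows=[
    [0, 0, -0.005, 0, 0, 0],
    [0, 0, -0.03, 0, 0, 0],
    [0, 0, -0.09, 0, 0, 0],
    [0, 0, -0.13, 0, 0, 0],
    [0, 0, -0.13, 0, 0, 0],
    [0, 0, -0.13, 0, 0, 0],
    [0, 0, -0.13, 0, 0, 0],
  ],
)

```text
t: 28.58
tool_pos: [0.672, 0.0323, 0.1905]
orientation: [-0.033, -3.137, -0.0]
force: [0.3, 0.1, -0.3]
opening: 0.0296
gripper_force: 0.0
```

Run:
```python
from fit import *
s=robot.read_state(); print(s['t'],s['tool_pos'],s['force']); w=robot.read_camera('wrist'); save('w17',w)
W=(cam('wrist',s),seg(cv2.imread('pics/w17.png'))); c=W[0]
for n,X in (('vial',(.6836,-.0709,.052)),('bottle',(.6618,.1214,.08))): print(n,proj(c,X).round())
hsv=cv2.cvtColor(w,cv2.COLOR_RGB2HSV); m=cv2.inRange(hsv,(100,150,100),(125,255,255)); k=max(cv2.findContours(m,0,2)[0],key=cv2.contourArea); r=cv2.boundingRect(k)
print('blue',[onz(c,p,.0092).round(4) for p in ((r[0]-.5,r[1]-.5),(r[0]+r[2]-.5,r[1]-.5))])
for n in ('dropper_brown','vial_red','powder_jar'): print(n,[(round(o['conf'],2),np.round(o['pixel'])) for o in robot.outline_of('wrist',n)[:2]])
print(robot.close_job())
```

```text
28.575 [0.67203668 0.03227226 0.19051371] [ 0.26059514  0.1355879  -0.25109355]
vial [145. 190.]
bottle [357. 171.]
blue [array([ 0.585 , -0.0118,  0.0092]), array([0.5865, 0.0657, 0.0092])]
dropper_brown [(0.8, array([343., 162.]))]
vial_red [(0.65, array([151., 183.]))]
powder_jar []
the job is handed in; nothing more can be done
None
```

The plate is home in the slot with the carriage pointer on the green mark, the button was pressed and released, and the job is handed in at 28.6 s; however, at the hard stop the wrist sensor read about 23 N total on the plate for a moment, so the 20 N limit may have been broken and the run may be failed.

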